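# Dock a pump cassette with a spring-centred air valve

## Robot

A 6-joint arm with a two-finger parallel gripper is mounted at the origin on a cart in front of the work surface, level with it; the furniture and walls round the work are solid. World frame = base frame: x ahead of the robot, y to its left, z up, the work surface at z = 0. Lengths are in m, angles in rad, forces in N, time in s.
With the tool pointing down it reaches from about 0.275 to 0.85 m from the base axis. Payload 5.2 kg.
Tool frame: the origin (TCP) lies between the finger pads; the fingertips stand 11 mm ahead of it and the grasp point (between the pads) lies 8 mm behind it (ctrl.tcp_to_tips is the z of the fingertips in the tool frame, in m); z points along the fingers, y is the line along which they close (so a half turn about z gives the same grasp; the last joint's range is limited). The gripper opens to 85 mm and grips with 20 to 120 N. Pads are 22 mm wide; open, the fingers measure 114 mm over their backs; the gripper's body (76 mm by 85 mm) begins 54 mm behind the grasp point. The pads swing forward as they close: fully open they stand 13 mm farther back than shut.
Start: joints at [1.142, 0.259, 1.535, -0, 1.348, -0.203], TCP at [0.123, 0.536, 0.242] pointing down, gripper open.
Joint ranges: [-3.14, 3.14], [-0.91, 2.08], [0.19, 2.58], [-1.22, 4.36], [0.22, 2.71], [-3.12, 3.12]. Speed limits (rad/s): [2.57, 2.57, 3.14, 3.14, 3.14, 3.14].

## Interface

Orientations are given as a unit quaternion [x, y, z, w].
In Python, from cell import get_state, cams, ctrl gives the robot as it stands. The module is installed in compiled form; this text tells all that it offers.
- The arm moves only by the tool jog_arm, never from a script. Its argument "motion" is a list that holds one entry, the list of rows, each a list of 7 numbers: the shift along the tool's x, y, z in m, then the turn, a rotation vector about the tool's x, y, z in rad, then the finger opening in m, from 0 to 0.0854. A call has exactly 8 rows; each row is the pose to reach, as a shift and turn from the pose commanded when the call began, along the tool's axes at that moment; what a row does not reach only later rows make up. A row lasts 1/10 s, in which the tool goes at most 50 mm and 8.59 degrees, less where a joint would pass 70% of its speed; a pose out of reach is approached as far as the arm can. A call with a gripper value outside its range is refused whole. The fingers move at their own pace and stop on an object; the grip force is fixed at half the most. Time passes only in rows, so rows that repeat a pose let the fingers close, or fill a call up. It gives the time, the measured TCP pose, the force, the opening and the grip force at its end, in the units of the state.
- get_state(): the state, without advancing time (a new reading comes with each control period).
- cams.get_image(name): name is "side" or "top"; returns the picture (480x640x3 uint8, red, green, blue); there is no depth.
- cams.camera_model(name): a dict with "fx", "fy", "cx", "cy" (pixels), "k1" (the pictures are not rectified: a ray, as slopes to the right and down, at radius r is drawn at 1 + k1 r^2 times it, then the intrinsics apply), "R" (3x3) and "t" (3): a world point X has camera coordinates R X + t. Camera axes: x right, y down, z forward; pixel columns grow to the right and rows downward; lengths in m; the calibration is good to about 2 mm. A picture is of the moment at which its call begins. camera_model takes no time and is no camera call.
- ctrl.close_job(): hands the job in; it is judged then, once.
The state is a dict: "clock": time; "q": joint angles; "qd": joint speeds; "joint_torque": joint torques, N m; "ee_pos": TCP position; "ee_rot": TCP orientation; "force": force on the tool from outside, world axes, zero at the start; "ft_torque": the same for the moment, N m; "gripper_width": opening from 0.0 (shut) to 1.0 (fully open); "grasp_force": force on a finger pad.
Only numpy, scipy, OpenCV 4.12 (cv2) and the standard library are available. Lean on these libraries where they do the work, as an engineer would, in place of code of your own. Each camera call takes 0.05 s, during which the arm holds its last target. There are 200 camera calls.

## Task

Lay the orange pump cassette flat between the guide rails on the side of the docking station whose end dock has two hose stubs on top, its two ports pointing at that dock, and let go of it. Then push the valve lever fully over towards that dock and hold it there until the ram has pushed the cassette hard against the dock and kept it pressed for two seconds. Then let the lever spring back upright and wait until the ram has drawn back, leaving the cassette docked and everything else where it stands.

Things in the scene. Friction and masses are not known exactly. Their poses are not given: they have to be found in the camera images.
- station: Docking station, fixed to the bench: aluminium base plate 100 x 456 x 8 mm, its long axis = its y axis (left at yaw 0), z up; origin under its middle, on the bench. In the middle a grey bridge-shaped valve body, 90 mm (x) x 70 mm (y), top 58 mm above the bench, carries the lever; the ram slides through it along y. A channel for a cassette lies on either side of it (+y and -y).
- station_mid (a point): Middle of the base plate's top, 8 mm above the bench = floor of both channels. Each channel has two guide rails, tops 16 mm above the bench, inner faces at station x = +-34 mm (68 mm apart), and runs from the drawn-back ram face 58 mm from the middle to the dock face 188 mm from it. A cassette whose 98 mm body is centred 116 mm from the middle clears both ends.
- dock_two: The matching dock for the cassette: aluminium end block 92 x 30 x 42 mm on one end of the base plate (either end; it and dock_one may have changed places), with TWO slim upright hose stubs (12 mm thick, 22 mm high) on top and two square pockets in its faces. Origin at the middle of its underside, 8 mm above the bench, 203 mm from the station's middle.
- dock_two_mid (a point): Point inside dock_two on its mid-plane, 13.5 mm above its underside; the inner face of the dock is 15 mm from it towards the valve.
- dock_one: The wrong dock, at the other end: same block with ONE thick hose stub (24 mm) on top and one pocket.
- cassette: Orange pump cassette, loose, 0.16 kg, starts on the bench in front of the station. Solid body 98 mm long (x from -42 to +56 mm), 62 mm wide (y), 27 mm high (z up), with a low round hub on top (31 mm overall); two thin grey ports stick 13 mm out of the face at x = -42 mm, pointing to -x. Origin on its underside. Grip across the 62 mm width.
- cassette_nose (a point): Middle of the cassette face that carries the ports (x = -42 mm, 13.5 mm above the underside). Docked, this face touches the dock: 15 mm horizontally from dock_two_mid.
- cassette_grip (a point): Centre of the cassette's solid body (x = +6.5 mm, 13.5 mm above the underside), over its centre of mass.
- lever (a joint): Angle of the valve lever, rad: 0 upright (a spring returns it), positive leans to the station's +y, negative to -y, stops at +-0.45 (fully over; above 0.35 works as well). Its hinge runs along the station's x, 58 mm above the bench. Holding it over takes about 15 to 20 N at the knob, the force growing with the angle; let go, it springs back upright at once.
- lever_knob (a point): Centre of the lever's black ball knob, 28 mm diameter, on an 11 mm steel rod, 140 mm above the hinge: upright it is 198 mm above the bench over the station's middle; fully over it has moved 60 to 70 mm sideways and is about 180 mm above the bench. It can be pushed with closed fingers from the side away from the dock.
- ram (a joint): Ram, a steel bar 116 mm long with rubber ends; its position in m along the station's y, 0 = drawn back, stops +-0.040. It slowly follows the lever to the same side and presses a cassette home at about 0.032, 1 to 4 s after the lever is fully over, with a few newtons; lever let go, it draws back in about 4 s (within 9 mm of 0 after about 3 s).
- knob_block: Bystander: small cream block 36 mm wide with a round boss, loose on the bench to the right of the cassette. Leave it.
- adapter: Bystander: black adapter brick 42 x 75 x 28 mm, loose on the bench to the left of the cassette. Leave it.
- glass: Bystander: clear beaker, 54 mm wide, 70 mm high, at the right. Leave it.
- squeeze_bottle: Bystander: white wash bottle, 199 mm high, at the right. Leave it.
Mind the look-alikes: they are no part of the job. What is shaped like the cassette but pink or turquoise is not meant.

How it is judged:
By the outcome, as a careful person would: the job done as asked, in the order asked, and still so for the second after the job is handed in, with the robot touching nothing.
It also fails if it takes over 64 s, if anything falls off the work surface, if the arm or the gripper's body presses on something with over 40 N, if the wrist force passes 120 N, or if a joint passes its speed limit or range.

## Working session

There is one attempt and no reset: what is moved stays moved. The work goes in short steps, Python scripts to look and compute and a tool call to move; the robot and the scene stay as the last step left them, time stands still between calls to the robot, and variables do not carry over. Pictures are saved under pics/ and viewed, at most 10 in all, crops included, and the job is handed in when it is done.

Besides the shell and the picture viewer there is one more tool, called after "Emit:" by a JSON object that holds its "fn" and its "kwargs", one argument or row to a line. jog_arm: Moves the arm, as the interface text tells. Its arguments: {"type":"object","properties":{"motion":{"type":"array"}},"required":["motion"]}

```bash
mkdir -p pics; python3 - <<'E'
from cell import get_state,cams,ctrl
import cv2
for n in("top","side"):
    cv2.imwrite(f"pics/{n}0.png",cams.get_image(n)[:,:,::-1]); m=cams.camera_model(n); print(n,m)
s=get_state();print(s["clock"],s["ee_pos"],s["ee_rot"],ctrl.tcp_to_tips)
E
```

```text
top {'fx': 553.4589314092586, 'fy': 553.4589314092586, 'cx': 321.7250010585479, 'cy': 246.1597725907956, 'k1': -0.14466823477695728, 'R': array([[ 0.01309072, -0.99989871,  0.005586  ],
       [-0.99863015, -0.01335674, -0.05059078],
       [ 0.05066027, -0.00491608, -0.99870384]]), 't': array([-0.05700045,  0.49647384,  1.62406418])}
side {'fx': 486.43779564123037, 'fy': 486.43779564123037, 'cx': 326.58420175706834, 'cy': 237.18024756194922, 'k1': -0.13226320505704284, 'R': array([[ 0.61414003, -0.78916585,  0.00702082],
       [-0.62202239, -0.4895035 , -0.61112558],
       [ 0.48571615,  0.37094957, -0.79150252]]), 't': array([-0.34018855,  0.36218607,  0.89269815])}
0.1 [0.12292604 0.53559978 0.24152761] [ 1.12648603e-01  9.93634515e-01 -8.24173064e-04 -2.50386934e-04] 0.011
```

View pics/top0.png

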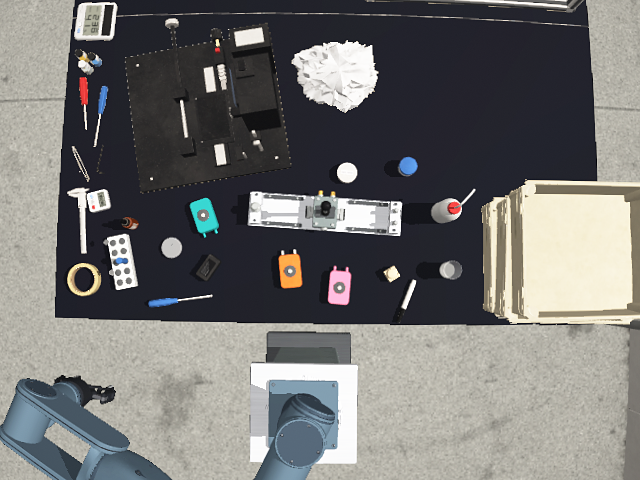

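View pics/side0.png

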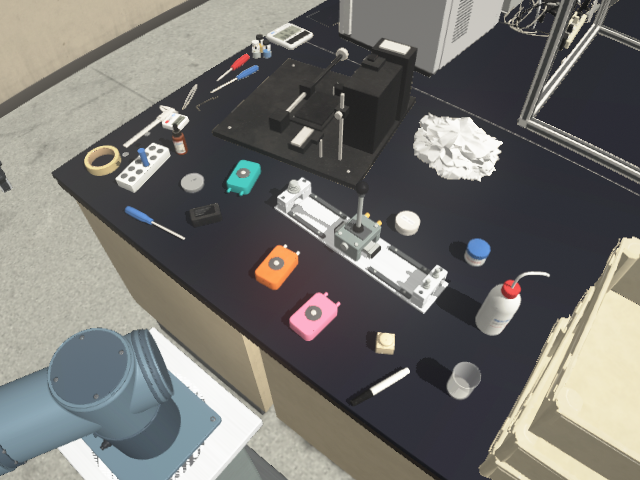

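Orange cassette is at top (290,270) and side (277,267), with its ports facing away from the robot. The pink (340,287) and turquoise (204,216) look-alikes aren't meant. The station spans top (250..402, 190..235), with docks at side (293,192) and (430,285). I'll enlarge these to confirm.

```bash
python3 - <<'E'
import cv2,numpy as np
t=cv2.imread("pics/top0.png");s=cv2.imread("pics/side0.png")
a=cv2.resize(t[180:300,240:410],(800,565),interpolation=cv2.INTER_CUBIC)
cv2.imwrite("pics/c1.png",a)
b=np.hstack([cv2.resize(s[165:235,265:335],(400,400),interpolation=cv2.INTER_CUBIC),cv2.resize(s[250:320,385:455],(400,400),interpolation=cv2.INTER_CUBIC)])
cv2.imwrite("pics/c2.png",b)
E
```

```text
(no output)
```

View pics/c1.png

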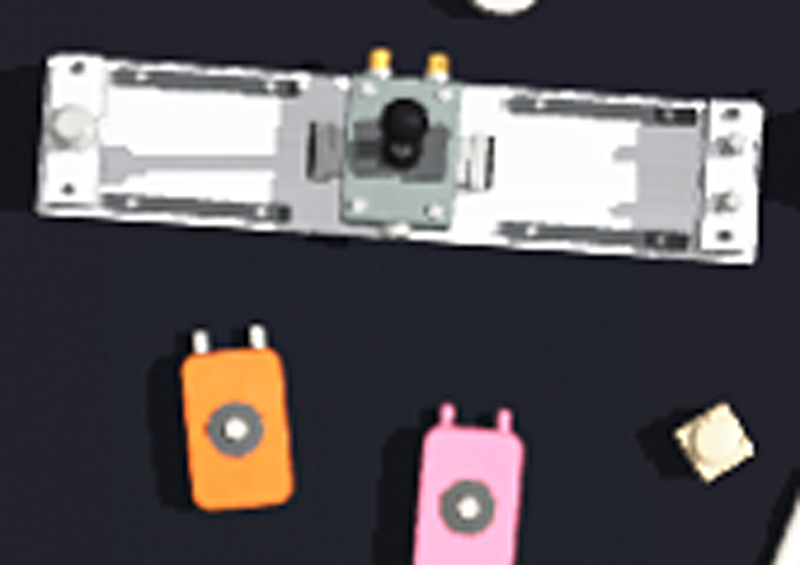

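View pics/c2.png

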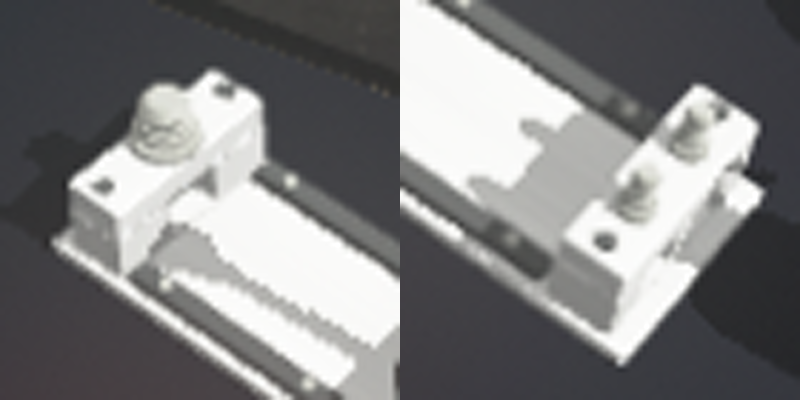

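c1/c2: the right dock (c1 ≈ (728,175)) carries two slim stubs, so it is dock_two, at world −y. The left dock (c1 ≈ (72,128)) has one thick stub. The orange cassette, with ports towards +x, is the one with two thin grey ports. Next I'll measure poses.

```bash
cat > h.py <<'E'
import numpy as np,cv2
from cell import get_state,cams,ctrl
def mod(n):
    m=cams.camera_model(n);K=np.array([[m["fx"],0,m["cx"]],[0,m["fy"],m["cy"]],[0,0,1]])
    return K,np.array([m["k1"],0,0,0]),m["R"],m["t"]
def world(n,uv,z):
    K,d,R,t=mod(n);p=cv2.undistortPoints(np.array(uv,float).reshape(-1,1,2),K,d)[:,0]
    r=np.c_[p,np.ones(len(p))]@R;c=-R.T@t
    return c+r*((z-c[2])/r[:,2])[:,None]
def proj(n,X):
    K,d,R,t=mod(n);return cv2.projectPoints(np.array(X,float).reshape(-1,1,3),cv2.Rodrigues(R)[0],t,K,d)[0][:,0]
def orange(im):
    h=cv2.cvtColor(im,cv2.COLOR_BGR2HSV);m=cv2.inRange(h,(8,150,80),(20,255,255))
    n,l,s,c=cv2.connectedComponentsWithStats(m);i=1+s[1:,4].argmax()
    return max(cv2.findContours((l==i).astype('uint8'),cv2.RETR_EXTERNAL,cv2.CHAIN_APPROX_NONE)[0],key=len)[:,0].astype(float)
def rect(pts):
    (c,s,a)=cv2.minAreaRect((pts[:,:2]*1000).astype(np.float32));return c,s,a
E
python3 - <<'E'
from h import *
f=lambda x,y:(240+(x+.5)*170/800-.5,180+(y+.5)*120/565-.5)
w=world("top",[f(77,68),f(68,189),f(731,113),f(724,236)],.05)
l=w[:2].mean(0);r=w[2:].mean(0);print(w,l,r,np.linalg.norm(l-r),"mid",(l+r)/2)
yaw=np.arctan2(*((l-r)[[1,0]]))-np.pi/2;print("yaw",yaw)
mid=((l+r)/2)[:2];print("knob",world("top",[f(405,117)],.198),"side knob",world("side",[(361.5,187)],.198))
t=cv2.imread("pics/top0.png");s=cv2.imread("pics/side0.png")
for n,im in(("top",t),("side",s)):
    c=orange(im); print(n,c.min(0),c.max(0),rect(world(n,c,.027)))
# station fit overlay
R2=np.array([[np.cos(yaw),-np.sin(yaw)],[np.sin(yaw),np.cos(yaw)]])
def P(x,y,z):return[*(mid+R2@[x,y]),z]
pts=[P(a*.046,b*(.203+c*.015),.05)for a in(-1,1)for b in(-1,1)for c in(-1,1)]+[P(a*.05,b*.228,.008)for a in(-1,1)for b in(-1,1)]+[P(0,0,.198)]
out=[]
for n,im,(x0,y0,x1,y1) in(("top",t,(240,180,410,300)),("side",s,(265,165,455,320))):
    k=400/(x1-x0);o=cv2.resize(im[y0:y1,x0:x1],None,fx=k,fy=k,interpolation=cv2.INTER_CUBIC)
    for u,v in proj(n,pts): cv2.circle(o,(int((u+.5-x0)*k),int((v+.5-y0)*k)),2,(0,0,255),-1)
    out.append(cv2.resize(o,(400,int(o.shape[0])))[:330])
hh=max(o.shape[0]for o in out)
cv2.imwrite("pics/fit.png",np.hstack([cv2.copyMakeBorder(o,0,hh-o.shape[0],0,0,0)for o in out]))
E
```

```text
[[ 0.64464388  0.14319113  0.05      ]
 [ 0.56941316  0.14713931  0.05      ]
 [ 0.6222701  -0.26191625  0.05      ]
 [ 0.54584667 -0.25790107  0.05      ]] [0.60702852 0.14516522 0.05      ] [ 0.58405839 -0.25990866  0.05      ] 0.4057246293557806 mid [ 0.59554345 -0.05737172  0.05      ]
yaw -0.05664536640983475
knob [[ 0.59792774 -0.058463    0.198     ]] side knob [[ 0.59846379 -0.05528632  0.198     ]]
top [278. 254.] [301. 288.] ((423.55908203125, 41.76649475097656), (99.0595474243164, 63.930091857910156), 6.11865758895874)
side [255. 245.] [297. 289.] ((420.03564453125, 38.88081741333008), (107.48756408691406, 71.42097473144531), 6.03291130065918)
```

View pics/fit.png

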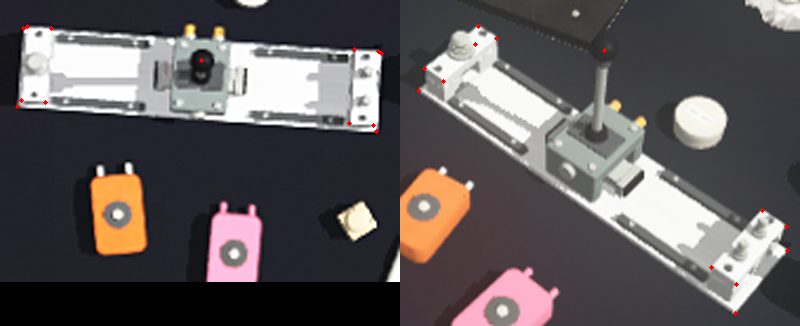

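The station fits in both views: dock spacing is 405.7 mm against 406, and mid is (0.596,−0.057) with yaw −0.057. The cassette body centre is (0.4235,0.042), with its axis at 6.1° and measured size 99×64 mm. Now the move numbers.

```bash
cat >> h.py <<'E'
from scipy.spatial.transform import Rotation as Ro
def delta(p,yawdeg):
    s=get_state();R=Ro.from_quat(s["ee_rot"]);y=np.radians(yawdeg)
    T=Ro.from_matrix(np.array([[np.cos(y),np.sin(y),0],[np.sin(y),-np.cos(y),0],[0,0,-1]]))
    print("shift",R.inv().apply(np.array(p)-s["ee_pos"]).round(4),"turn",(R.inv()*T).as_rotvec().round(4),"clk",s["clock"],"F",s["force"].round(1))
M=np.array([.5955,-.0573]);YW=-.0566
def st(x,y):
    c,s=np.cos(YW),np.sin(YW);return M+np.array([c*x-s*y,s*x+c*y])
E
python3 - <<'E'
from h import *
delta([.4235,.042,.12],186.1)
E
```

```text
shift [-0.4035 -0.4136  0.1221] turn [-0.0016 -0.0006 -0.3322] clk 0.1 F [-0.   0.3  0.4]
```

Emit:
{"fn": "jog_arm", "kwargs": {
  "motion": [
    [[-0.034,-0.034,0.01,0,0,-0.05,0.085],[-0.068,-0.07,0.02,0,0,-0.1,0.085],[-0.102,-0.105,0.03,0,0,-0.15,0.085],[-0.136,-0.14,0.04,0,0,-0.2,0.085],[-0.17,-0.175,0.05,0,0,-0.25,0.085],[-0.204,-0.21,0.06,0,0,-0.3,0.085],[-0.238,-0.244,0.07,0,0,-0.332,0.085],[-0.27,-0.277,0.08,-0.0016,-0.0006,-0.332,0.085]]
  ]
}}

```text
clock: 0.9
ee_pos: [0.3248, 0.2038, 0.162]
ee_rot: [-0.054, 0.999, 0.001, 0.001]
force: [0.6, 0.9, 0.1]
gripper_width: 0.998
grasp_force: 0.0
```

```bash
python3 - <<'E'
from h import *
delta([.4235,.042,.10],186.1)
E
```

```text
shift [-0.0807 -0.1716  0.0618] turn [0.0016 0.0013 0.0007] clk 0.9 F [0.6 0.9 0.1]
```

Emit:
{"fn": "jog_arm", "kwargs": {
  "motion": [
    [[-0.016,-0.034,0.012,0,0,0,0.085],[-0.032,-0.068,0.024,0,0,0,0.085],[-0.048,-0.102,0.036,0,0,0,0.085],[-0.064,-0.136,0.048,0,0,0,0.085],[-0.08,-0.17,0.06,0,0,0,0.085],[-0.08,-0.17,0.06,0,0,0,0.085],[-0.08,-0.17,0.06,0,0,0,0.085],[-0.08,-0.17,0.06,0,0,0,0.085]]
  ]
}}

```text
clock: 1.7
ee_pos: [0.421, 0.0458, 0.1021]
ee_rot: [-0.053, 0.999, 0.001, -0.0]
force: [-0.0, -0.3, 0.7]
gripper_width: 0.998
grasp_force: 0.0
```

```bash
python3 - <<'E'
from h import *
delta([.4235,.042,.0205],186.1)
E
```

```text
shift [-0.0021 -0.0043  0.0816] turn [ 0.002  -0.0002 -0.    ] clk 1.7 F [-0.  -0.3  0.7]
```

Emit:
{"fn": "jog_arm", "kwargs": {
  "motion": [
    [[-0.002,-0.004,0.02,0.001,0,0,0.085],[-0.002,-0.004,0.04,0.002,0,0,0.085],[-0.002,-0.004,0.06,0.002,0,0,0.085],[-0.002,-0.004,0.074,0.002,0,0,0.085],[-0.002,-0.004,0.0815,0.002,0,0,0.085],[-0.002,-0.004,0.0815,0.002,0,0,0.085],[-0.002,-0.004,0.0815,0.002,0,0,0.05],[-0.002,-0.004,0.0815,0.002,0,0,0.05]]
  ]
}}

```text
clock: 2.5
ee_pos: [0.4249, 0.0418, 0.0218]
ee_rot: [-0.053, 0.999, -0.0, 0.001]
force: [-3.7, 1.2, 15.3]
gripper_width: 0.71
grasp_force: 61.6
```

Emit:
{"fn": "jog_arm", "kwargs": {
  "motion": [
    [[0,0,0,0,0,0,0.045],[0,0,0,0,0,0,0.045],[0,0,0,0,0,0,0.045],[0,0,0,0,0,0,0.045],[0,0,0,0,0,0,0.045],[0,0,0,0,0,0,0.045],[0,0,0,0,0,0,0.045],[0,0,0,0,0,0,0.045]]
  ]
}}

```text
clock: 3.3
ee_pos: [0.425, 0.0418, 0.0219]
ee_rot: [-0.053, 0.999, -0.0, 0.001]
force: [-1.6, 2.2, 5.6]
gripper_width: 0.707
grasp_force: 64.7
```

Emit:
{"fn": "jog_arm", "kwargs": {
  "motion": [
    [[0,0,-0.02,0,0,0,0.045],[0,0,-0.05,0,0,0,0.045],[0,0,-0.09,0,0,0,0.045],[0,0,-0.1,0,0,0,0.045],[0,0,-0.1,0,0,0,0.045],[0,0,-0.1,0,0,0,0.045],[0,0,-0.1,0,0,0,0.045],[0,0,-0.1,0,0,0,0.045]]
  ]
}}

```text
clock: 4.1
ee_pos: [0.4232, 0.0417, 0.1193]
ee_rot: [-0.053, 0.999, 0.0, -0.001]
force: [0.3, -0.3, -2.1]
gripper_width: 0.707
grasp_force: 66.9
```

```bash
python3 - <<'E'
from h import *
delta([.43,-.173,.122],86.8)
c=st(0,-.116);print(c)
a=cams.get_image("top")[:,:,::-1][200:310,230:350];b=cams.get_image("side")[:,:,::-1][180:300,220:350]
cv2.imwrite("pics/lift.png",np.hstack([cv2.resize(a,(400,400)),cv2.resize(b,(400,400))]))
E
```

```text
shift [ 0.016  -0.2142 -0.0028] turn [-1.6000e-03 -1.8000e-03  1.7328e+00] clk 4.1 F [ 0.3 -0.3 -2.1]
[ 0.5889379  -0.17311424]
```

View pics/lift.png

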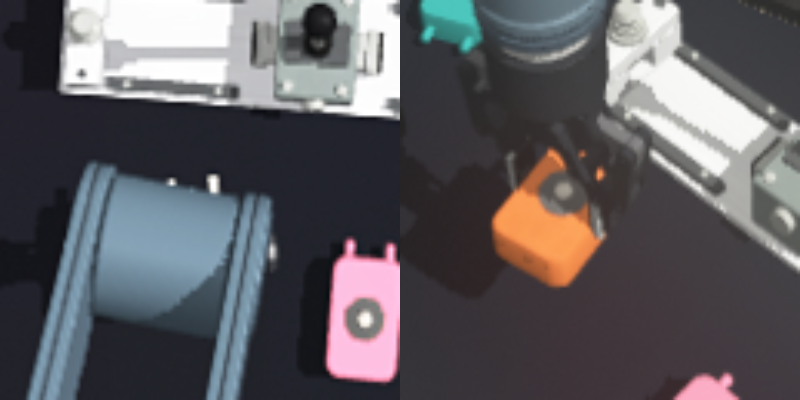

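Held level and clear of the bench. I'll carry it to the right in front of the station while turning it.

Emit:
{"fn": "jog_arm", "kwargs": {
  "motion": [
    [[0,-0.015,0,0,0,0.14,0.045],[0,-0.03,0,0,0,0.28,0.045],[0,-0.05,0,0,0,0.42,0.045],[0,-0.07,0,0,0,0.56,0.045],[0,-0.09,0,0,0,0.7,0.045],[0,-0.11,0,0,0,0.84,0.045],[0.002,-0.13,0,0,0,0.98,0.045],[0.005,-0.15,0,0,0,1.12,0.045]]
  ]
}}

```text
clock: 5.0
ee_pos: [0.435, -0.1089, 0.1201]
ee_rot: [0.488, 0.873, 0.0, 0.0]
force: [0.3, 0.0, -2.2]
gripper_width: 0.707
grasp_force: 66.8
```

```bash
python3 - <<'E'
from h import *
delta([.44,-.173,.122],86.8)
E
```

```text
shift [-0.0572 -0.0293 -0.0019] turn [ 1.000e-04 -0.000e+00  6.071e-01] clk 5.0 F [ 0.3  0.  -2.2]
```

Emit:
{"fn": "jog_arm", "kwargs": {
  "motion": [
    [[-0.015,-0.007,0,0,0,0.14,0.045],[-0.03,-0.014,0,0,0,0.28,0.045],[-0.045,-0.022,0,0,0,0.42,0.045],[-0.057,-0.029,0,0,0,0.55,0.045],[-0.057,-0.029,0,0,0,0.607,0.045],[-0.057,-0.029,0,0,0,0.607,0.045],[-0.057,-0.029,0,0,0,0.607,0.045],[-0.057,-0.029,0,0,0,0.607,0.045]]
  ]
}}

```text
clock: 5.8
ee_pos: [0.4405, -0.1714, 0.1205]
ee_rot: [0.724, 0.69, 0.0, 0.0]
force: [0.0, -0.4, -2.3]
gripper_width: 0.705
grasp_force: 66.8
```

```bash
python3 - <<'E'
from h import *
delta([.5889,-.1731,.08],86.76)
E
```

```text
shift [0.0055 0.1483 0.0405] turn [0.0004 0.     0.0083] clk 5.8 F [ 0.  -0.4 -2.3]
```

Emit:
{"fn": "jog_arm", "kwargs": {
  "motion": [
    [[0.001,0.03,0,0,0,0.008,0.045],[0.003,0.06,0,0,0,0.008,0.045],[0.004,0.09,0,0,0,0.008,0.045],[0.005,0.12,0.01,0,0,0.008,0.045],[0.0055,0.148,0.025,0,0,0.008,0.045],[0.0055,0.148,0.04,0,0,0.008,0.045],[0.0055,0.148,0.04,0,0,0.008,0.045],[0.0055,0.148,0.04,0,0,0.008,0.045]]
  ]
}}

```text
clock: 6.6
ee_pos: [0.5881, -0.1732, 0.0804]
ee_rot: [0.727, 0.687, -0.0, -0.0]
force: [0.2, 0.4, -1.8]
gripper_width: 0.705
grasp_force: 66.8
```

```bash
python3 - <<'E'
from h import *
delta([.5889,-.1731,.032],86.76)
b=cams.get_image("side")[:,:,::-1].copy();t=cams.get_image("top")[:,:,::-1].copy()
s=get_state();zb=s["ee_pos"][2]-.0215+.0  # underside
import math
# expected cassette outline, station frame: nose at -y
cyl=[(x,y,z) for x in(-.031,.031) for y in(-.067,-.165) for z in(zb,zb+.027)]
pts=[[*st(x,y),z] for x,y,z in cyl]+[[*st(x,-.178),zb+.0135]for x in(-.017,.017)]
def draw(n,im,x0,y0,x1,y1):
    k=400/(x1-x0);o=cv2.resize(im[y0:y1,x0:x1],None,fx=k,fy=k,interpolation=cv2.INTER_CUBIC)
    for u,v in proj(n,pts):cv2.circle(o,(int((u+.5-x0)*k),int((v+.5-y0)*k)),3,(255,255,0),-1)
    return o
cv2.imwrite("pics/pre.png",np.hstack([draw("top",t,320,170,420,270),draw("side",b,350,190,450,290)]))
E
```

```text
shift [0.0001 0.0008 0.0484] turn [-0.0009 -0.0003 -0.0005] clk 6.6 F [ 0.2  0.4 -1.8]
```

View pics/pre.png

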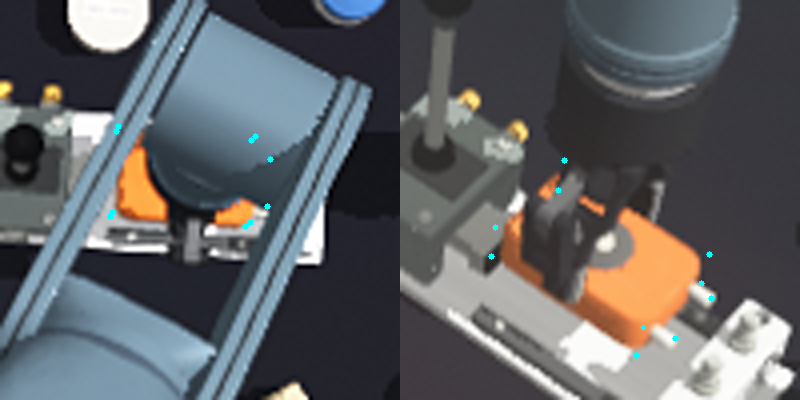

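The side view shows the cassette over the channel, ports towards the two-stub dock. Its port tips at (715,297) and (678,338) are within about 1 source px of prediction. Lowering.

Emit:
{"fn": "jog_arm", "kwargs": {
  "motion": [
    [[0,0.001,0.01,-0.001,0,0,0.045],[0,0.001,0.02,-0.001,0,0,0.045],[0,0.001,0.03,-0.001,0,0,0.045],[0,0.001,0.037,-0.001,0,0,0.045],[0,0.001,0.042,-0.001,0,0,0.045],[0,0.001,0.046,-0.001,0,0,0.045],[0,0.001,0.048,-0.001,0,0,0.045],[0,0.001,0.048,-0.001,0,0,0.045]]
  ]
}}

```text
clock: 7.5
ee_pos: [0.5898, -0.1738, 0.0326]
ee_rot: [0.727, 0.686, 0.0, 0.001]
force: [0.0, -0.9, -2.1]
gripper_width: 0.705
grasp_force: 66.9
```

```bash
python3 - <<'E'
from h import *
delta([.5889,-.1731,.03],86.76)
b=cams.get_image("side")[:,:,::-1]
cv2.imwrite("pics/low.png",cv2.resize(b[190:310,340:460],(600,600),interpolation=cv2.INTER_CUBIC))
E
```

```text
shift [ 0.0006 -0.0009  0.0026] turn [ 0.0016  0.0003 -0.0014] clk 7.5 F [ 0.  -0.9 -2.1]
```

View pics/low.png

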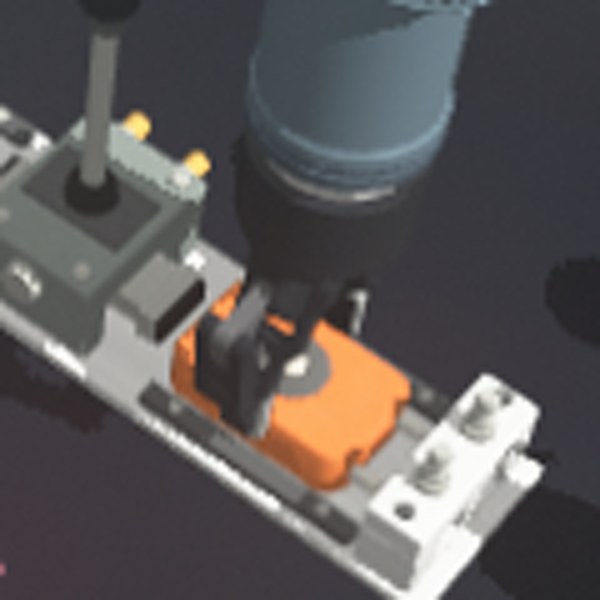

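The cassette sits between the rails with clear contact-free force readings and about 2–3 mm left to the floor. I'll set it down and then open.

Emit:
{"fn": "jog_arm", "kwargs": {
  "motion": [
    [[0,-0.001,0.001,0,0,0,0.045],[0,-0.001,0.0015,0,0,0,0.045],[0,-0.001,0.002,0,0,0,0.045],[0,-0.001,0.0023,0,0,0,0.045],[0,-0.001,0.0026,0,0,0,0.045],[0,-0.001,0.0026,0,0,0,0.045],[0,-0.001,0.0026,0,0,0,0.045],[0,-0.001,0.0026,0,0,0,0.045]]
  ]
}}

```text
clock: 8.35
ee_pos: [0.5889, -0.1738, 0.0303]
ee_rot: [0.727, 0.686, 0.001, 0.001]
force: [0.3, -0.7, -2.0]
gripper_width: 0.706
grasp_force: 66.9
```

Emit:
{"fn": "jog_arm", "kwargs": {
  "motion": [
    [[0,0,0.0005,0,0,0,0.045],[0,0,0.001,0,0,0,0.045],[0,0,0.0015,0,0,0,0.045],[0,0,0.0015,0,0,0,0.045],[0,0,0.0015,0,0,0,0.045],[0,0,0.0015,0,0,0,0.045],[0,0,0.0015,0,0,0,0.045],[0,0,0.0015,0,0,0,0.045]]
  ]
}}

```text
clock: 9.15
ee_pos: [0.5889, -0.1738, 0.03]
ee_rot: [0.727, 0.686, 0.001, 0.001]
force: [-2.4, 0.7, 6.7]
gripper_width: 0.705
grasp_force: 67.9
```

Seated on the floor (+6.7 N). Release, then lift.

Emit:
{"fn": "jog_arm", "kwargs": {
  "motion": [
    [[0,0,0,0,0,0,0.085],[0,0,0,0,0,0,0.085],[0,0,0,0,0,0,0.085],[0,0,0,0,0,0,0.085],[0,0,-0.01,0,0,0,0.085],[0,0,-0.03,0,0,0,0.085],[0,0,-0.06,0,0,0,0.085],[0,0,-0.1,0,0,0,0.085]]
  ]
}}

```text
clock: 9.95
ee_pos: [0.5875, -0.1732, 0.1287]
ee_rot: [0.727, 0.686, -0.0, -0.001]
force: [0.3, -0.9, -0.3]
gripper_width: 0.994
grasp_force: 0.0
```

Emit:
{"fn": "jog_arm", "kwargs": {
  "motion": [
    [[0,0,-0.05,0,0,0,0.085],[0,0,-0.1,0,0,0,0.085],[0,0,-0.15,0,0,0,0.0],[0,0,-0.18,0,0,0,0.0],[0,0,-0.18,0,0,0,0.0],[0,0,-0.18,0,0,0,0.0],[0,0,-0.18,0,0,0,0.0],[0,0,-0.18,0,0,0,0.0]]
  ]
}}

```text
clock: 10.75
ee_pos: [0.5876, -0.1733, 0.3068]
ee_rot: [0.727, 0.686, -0.0, -0.001]
force: [-0.6, -0.3, 0.7]
gripper_width: 0.005
grasp_force: 0.0
```

```bash
python3 - <<'E'
from h import *
delta([*st(.001,.055),.307],86.76)
def chk():
    im=cams.get_image("side")[:,:,::-1].copy();c=orange(im);print(c.min(0),c.max(0),rect(world("side",c,.035)))
    pts=[[*st(x,y),z]for x in(-.031,.031)for y in(-.067,-.165)for z in(.008,.035)];p=proj("side",pts);print(p.min(0),p.max(0))
chk()
E
```

```text
shift [ 0.1712  0.0021 -0.    ] turn [-0.0015 -0.0011 -0.0014] clk 10.75 F [-0.6 -0.3  0.7]
[374. 247.] [421. 288.] ((581.3209228515625, -177.07315063476562), (99.26832580566406, 70.58563995361328), 86.58663177490234)
[370.59022141 243.73727979] [423.00551052 291.1309588 ]
```

Orange outline after release: aligned at 86.6° (station 86.76°), flat, at the expected place. Next is the far side of the lever.

Emit:
{"fn": "jog_arm", "kwargs": {
  "motion": [
    [[0.045,0.001,0,-0.001,-0.001,-0.001,0],[0.09,0.002,0,-0.001,-0.001,-0.001,0],[0.135,0.002,0,-0.001,-0.001,-0.001,0],[0.171,0.002,0,-0.001,-0.001,-0.001,0],[0.171,0.002,0,-0.001,-0.001,-0.001,0],[0.171,0.002,0.04,-0.001,-0.001,-0.001,0],[0.171,0.002,0.08,-0.001,-0.001,-0.001,0],[0.171,0.002,0.124,-0.001,-0.001,-0.001,0]]
  ]
}}

```text
clock: 11.6
ee_pos: [0.6005, -0.0038, 0.1834]
ee_rot: [0.727, 0.687, 0.001, 0.002]
force: [0.7, -0.6, -0.6]
gripper_width: 0.0
grasp_force: 0.0
```

```bash
python3 - <<'E'
from h import *
delta([*st(.001,-.02),.183],86.76);delta([*st(.001,-.034),.183],86.76)
E
```

```text
shift [-0.0737 -0.001   0.0005] turn [ 0.0038  0.002  -0.0004] clk 11.6 F [ 0.7 -0.6 -0.6]
shift [-0.0877 -0.001   0.0005] turn [ 0.0038  0.002  -0.0004] clk 11.6 F [ 0.7 -0.6 -0.6]
```

Emit:
{"fn": "jog_arm", "kwargs": {
  "motion": [
    [[-0.012,-0.001,0,0,0,0,0],[-0.024,-0.001,0,0,0,0,0],[-0.034,-0.001,0,0,0,0,0],[-0.042,-0.001,0,0,0,0,0],[-0.05,-0.001,0,0,0,0,0],[-0.058,-0.001,0,0,0,0,0],[-0.066,-0.001,0,0,0,0,0],[-0.074,-0.001,0,0,0,0,0]]
  ]
}}

```text
clock: 12.4
ee_pos: [0.5951, -0.0742, 0.1848]
ee_rot: [0.727, 0.687, 0.003, -0.001]
force: [3.0, 14.7, -10.2]
gripper_width: 0.001
grasp_force: 7.4
```

```bash
python3 - <<'E'
from h import *
delta([*st(.001,-.034),.183],86.76)
im=cams.get_image("side")[:,:,::-1]
cv2.imwrite("pics/push.png",cv2.resize(im[130:290,310:470],(600,600),interpolation=cv2.INTER_CUBIC))
for a in(.3,.35,.4,.45):
    u=proj("side",[[*st(0,-.14*np.sin(a)),.058+.14*np.cos(a)]])[0];print(a,((u-[310,130]+.5)*3.75).round())
E
```

```text
shift [-0.0171  0.0005  0.0017] turn [ 0.0026 -0.0046 -0.0002] clk 12.4 F [  3.   14.7 -10.2]
0.3 [253. 265.]
0.35 [263. 274.]
0.4 [272. 283.]
0.45 [281. 292.]
```

View pics/push.png

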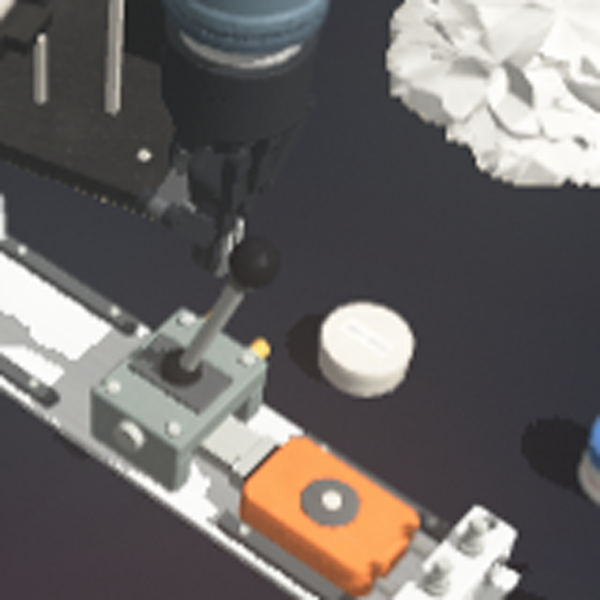

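The picture shows the knob at (255,262), lever at about 0.3 rad and leaning to dock_two. Pushing about 15 mm further.

Emit:
{"fn": "jog_arm", "kwargs": {
  "motion": [
    [[-0.004,0,0.001,0,0,0,0],[-0.008,0,0.001,0,0,0,0],[-0.012,0,0.001,0,0,0,0],[-0.015,0,0.001,0,0,0,0],[-0.015,0,0.001,0,0,0,0],[-0.015,0,0.001,0,0,0,0],[-0.015,0,0.001,0,0,0,0],[-0.015,0,0.001,0,0,0,0]]
  ]
}}

```text
clock: 13.25
ee_pos: [0.5937, -0.0862, 0.1822]
ee_rot: [0.727, 0.687, 0.003, -0.003]
force: [3.5, 18.9, -10.0]
gripper_width: -0.001
grasp_force: 9.4
```

```bash
cat >> h.py <<'E'
def look():
    s=get_state();p=s["ee_pos"][:2]-M;c,q=np.cos(YW),np.sin(YW)
    im=cams.get_image("side")[:,:,::-1].copy();o=orange(im)
    print("clk",s["clock"],"tcp station",np.round([c*p[0]+q*p[1],-q*p[0]+c*p[1]],4),"F",s["force"].round(1),"cassette",o.min(0),o.max(0),[np.round(v,1) for v in rect(world("side",o,.035))])
    return im
E
python3 - <<'E'
from h import *
look()
c=lambda d:proj("side",[[*st(x,y-d),z]for x in(-.031,.031)for y in(-.067,-.165)for z in(.008,.035)])
print((c(.023)-c(0)).mean(0))
E
```

```text
clk 13.25 tcp station [-0.0002 -0.0289] F [  3.5  18.9 -10. ] cassette [379. 250.] [425. 291.] [array([ 581.3, -188.7]), array([98.9, 72. ]), np.float64(86.8)]
[8.23301732 5.58853749]
```

Emit:
{"fn": "jog_arm", "kwargs": {
  "motion": [
    [[-0.002,0,0,0,0,0,0],[-0.004,0,0,0,0,0,0],[-0.005,0,0,0,0,0,0],[-0.005,0,0,0,0,0,0],[-0.005,0,0,0,0,0,0],[-0.005,0,0,0,0,0,0],[-0.005,0,0,0,0,0,0],[-0.005,0,0,0,0,0,0]]
  ]
}}

```text
clock: 14.1
ee_pos: [0.593, -0.0904, 0.1817]
ee_rot: [0.726, 0.687, 0.003, -0.004]
force: [3.1, 20.6, -11.6]
gripper_width: -0.002
grasp_force: 10.2
```

Emit:
{"fn": "jog_arm", "kwargs": {
  "motion": [
    [[0,0,0,0,0,0,0],[0,0,0,0,0,0,0],[0,0,0,0,0,0,0],[0,0,0,0,0,0,0],[0,0,0,0,0,0,0],[0,0,0,0,0,0,0],[0,0,0,0,0,0,0],[0,0,0,0,0,0,0]]
  ]
}}

```text
clock: 14.9
ee_pos: [0.593, -0.0904, 0.1818]
ee_rot: [0.726, 0.687, 0.003, -0.004]
force: [2.9, 20.9, -11.9]
gripper_width: -0.003
grasp_force: 10.2
```

```bash
python3 -c "
from h import *
look()"
```

```text
clk 14.9 tcp station [-0.0006 -0.0332] F [  2.9  20.9 -11.9] cassette [382. 252.] [427. 293.] [array([ 580.3, -193.1]), array([93.5, 72.3]), np.float64(88.0)]
```

Emit:
{"fn": "jog_arm", "kwargs": {
  "motion": [
    [[0,0,0,0,0,0,0],[0,0,0,0,0,0,0],[0,0,0,0,0,0,0],[0,0,0,0,0,0,0],[0,0,0,0,0,0,0],[0,0,0,0,0,0,0],[0,0,0,0,0,0,0],[0,0,0,0,0,0,0]]
  ]
}}

```text
clock: 15.75
ee_pos: [0.5931, -0.0904, 0.1818]
ee_rot: [0.726, 0.687, 0.003, -0.004]
force: [3.3, 21.4, -11.5]
gripper_width: -0.0
grasp_force: 10.2
```

```bash
python3 -c "
from h import *
look()"
```

```text
clk 15.75 tcp station [-0.0006 -0.0332] F [  3.3  21.4 -11.5] cassette [382. 252.] [427. 293.] [array([ 580.3, -193.1]), array([93.5, 72.3]), np.float64(88.0)]
```

The cassette has stopped after about 8 px of travel, matching the 23 mm predicted to contact. Holding on well past two seconds.

Emit:
{"fn": "jog_arm", "kwargs": {
  "motion": [
    [[0,0,0,0,0,0,0],[0,0,0,0,0,0,0],[0,0,0,0,0,0,0],[0,0,0,0,0,0,0],[0,0,0,0,0,0,0],[0,0,0,0,0,0,0],[0,0,0,0,0,0,0],[0,0,0,0,0,0,0]]
  ]
}}

```text
clock: 16.6
ee_pos: [0.5931, -0.0904, 0.1818]
ee_rot: [0.726, 0.687, 0.003, -0.004]
force: [3.4, 20.9, -10.8]
gripper_width: -0.001
grasp_force: 10.2
```

Emit:
{"fn": "jog_arm", "kwargs": {
  "motion": [
    [[0,0,0,0,0,0,0],[0,0,0,0,0,0,0],[0,0,0,0,0,0,0],[0,0,0,0,0,0,0],[0,0,0,0,0,0,0],[0,0,0,0,0,0,0],[0,0,0,0,0,0,0],[0,0,0,0,0,0,0]]
  ]
}}

```text
clock: 17.4
ee_pos: [0.593, -0.0904, 0.1817]
ee_rot: [0.726, 0.687, 0.003, -0.004]
force: [4.5, 19.8, -11.5]
gripper_width: 0.0
grasp_force: 10.2
```

Emit:
{"fn": "jog_arm", "kwargs": {
  "motion": [
    [[0,0,0,0,0,0,0],[0,0,0,0,0,0,0],[0,0,0,0,0,0,0],[0,0,0,0,0,0,0],[0,0,0,0,0,0,0],[0,0,0,0,0,0,0],[0,0,0,0,0,0,0],[0,0,0,0,0,0,0]]
  ]
}}

```text
clock: 18.2
ee_pos: [0.593, -0.0904, 0.1818]
ee_rot: [0.726, 0.687, 0.003, -0.004]
force: [3.6, 21.0, -12.2]
gripper_width: -0.003
grasp_force: 10.2
```

Emit:
{"fn": "jog_arm", "kwargs": {
  "motion": [
    [[0,0,0,0,0,0,0],[0,0,0,0,0,0,0],[0,0,0,0,0,0,0],[0,0,0,0,0,0,0],[0,0,0,0,0,0,0],[0,0,0,0,0,0,0],[0,0,0,0,0,0,0],[0,0,0,0,0,0,0]]
  ]
}}

```text
clock: 19.0
ee_pos: [0.5931, -0.0904, 0.1818]
ee_rot: [0.726, 0.687, 0.003, -0.004]
force: [1.9, 20.7, -11.9]
gripper_width: 0.003
grasp_force: 10.2
```

```bash
python3 -c "
from h import *
im=look()
cv2.imwrite('pics/held.png',cv2.resize(im[130:310,310:490],(600,600),interpolation=cv2.INTER_CUBIC))
for a in (.35,.4,.45):
    u=proj('side',[[*st(0,-.14*np.sin(a)),.058+.14*np.cos(a)]])[0];print(a,((u-[310,130]+.5)*600/180).round())
nose=proj('side',[[*st(x,-.188),.035] for x in(-.031,.031)]);print(((nose-[310,130]+.5)*600/180).round())"
```

```text
clk 19.0 tcp station [-0.0006 -0.0332] F [  1.9  20.7 -11.9] cassette [381. 252.] [427. 293.] [array([ 580.3, -193.1]), array([93.5, 72.3]), np.float64(88.0)]
0.35 [234. 243.]
0.4 [242. 251.]
0.45 [249. 260.]
[[354. 537.]
 [407. 477.]]
```

View pics/held.png

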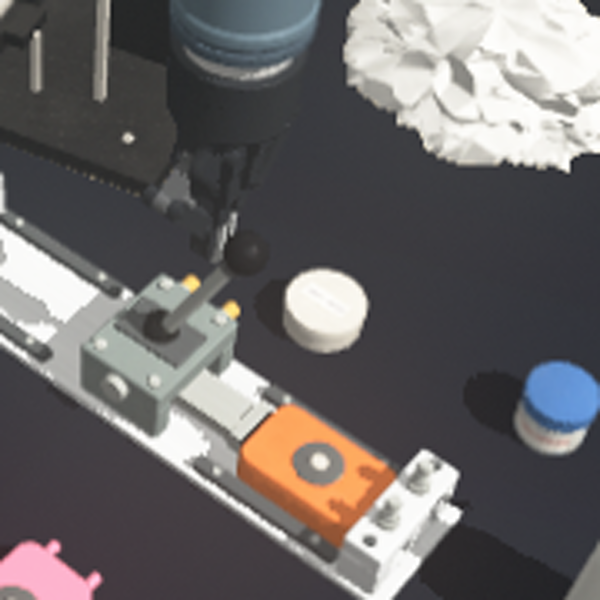

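The cassette is against the dock face at (380,507), the knob at (246,252) puts the lever at about 0.42 rad, and it has been pressed for more than 4 s. I'll back off and let the lever return.

Emit:
{"fn": "jog_arm", "kwargs": {
  "motion": [
    [[0.012,0,0,0,0,0,0],[0.025,0,0,0,0,0,0],[0.038,0,0,0,0,0,0],[0.05,0,0,0,0,0,0],[0.062,0,0,0,0,0,0],[0.078,0,0,0,0,0,0],[0.095,0,0,0,0,0,0],[0.11,0,0,0,0,0,0]]
  ]
}}

```text
clock: 19.85
ee_pos: [0.6004, 0.0141, 0.1836]
ee_rot: [0.727, 0.687, 0.0, 0.002]
force: [-0.1, -0.2, -0.2]
gripper_width: 0.0
grasp_force: 0.0
```

Emit:
{"fn": "jog_arm", "kwargs": {
  "motion": [
    [[0,0,-0.02,0,0,0,0],[0,0,-0.05,0,0,0,0],[0,0,-0.08,0,0,0,0],[0,0,-0.1,0,0,0,0],[0,0,-0.1,0,0,0,0],[0,0,-0.1,0,0,0,0],[0,0,-0.1,0,0,0,0],[0,0,-0.1,0,0,0,0]]
  ]
}}

```text
clock: 20.65
ee_pos: [0.5995, 0.0133, 0.282]
ee_rot: [0.727, 0.687, -0.0, 0.0]
force: [-0.7, 0.2, 0.4]
gripper_width: 0.005
grasp_force: 0.0
```

Emit:
{"fn": "jog_arm", "kwargs": {
  "motion": [
    [[0,0,0,0,0,0,0],[0,0,0,0,0,0,0],[0,0,0,0,0,0,0],[0,0,0,0,0,0,0],[0,0,0,0,0,0,0],[0,0,0,0,0,0,0],[0,0,0,0,0,0,0],[0,0,0,0,0,0,0]]
  ]
}}

```text
clock: 21.45
ee_pos: [0.6001, 0.0131, 0.2837]
ee_rot: [0.727, 0.687, 0.001, 0.002]
force: [0.8, -0.9, 0.8]
gripper_width: 0.0
grasp_force: 0.0
```

Emit:
{"fn": "jog_arm", "kwargs": {
  "motion": [
    [[0,0,0,0,0,0,0],[0,0,0,0,0,0,0],[0,0,0,0,0,0,0],[0,0,0,0,0,0,0],[0,0,0,0,0,0,0],[0,0,0,0,0,0,0],[0,0,0,0,0,0,0],[0,0,0,0,0,0,0]]
  ]
}}

```text
clock: 22.25
ee_pos: [0.6001, 0.0131, 0.2837]
ee_rot: [0.727, 0.687, 0.001, 0.002]
force: [0.4, 0.5, 0.5]
gripper_width: 0.001
grasp_force: 0.0
```

Emit:
{"fn": "jog_arm", "kwargs": {
  "motion": [
    [[0,0,0,0,0,0,0],[0,0,0,0,0,0,0],[0,0,0,0,0,0,0],[0,0,0,0,0,0,0],[0,0,0,0,0,0,0],[0,0,0,0,0,0,0],[0,0,0,0,0,0,0],[0,0,0,0,0,0,0]]
  ]
}}

```text
clock: 23.05
ee_pos: [0.6001, 0.0131, 0.2837]
ee_rot: [0.727, 0.687, 0.0, 0.002]
force: [-0.3, 0.1, -0.6]
gripper_width: -0.0
grasp_force: 0.0
```

Emit:
{"fn": "jog_arm", "kwargs": {
  "motion": [
    [[0,0,0,0,0,0,0],[0,0,0,0,0,0,0],[0,0,0,0,0,0,0],[0,0,0,0,0,0,0],[0,0,0,0,0,0,0],[0,0,0,0,0,0,0],[0,0,0,0,0,0,0],[0,0,0,0,0,0,0]]
  ]
}}

```text
clock: 23.85
ee_pos: [0.6001, 0.0131, 0.2837]
ee_rot: [0.727, 0.687, 0.0, 0.002]
force: [0.0, 0.1, -0.1]
gripper_width: 0.002
grasp_force: 0.0
```

Emit:
{"fn": "jog_arm", "kwargs": {
  "motion": [
    [[0,0,0,0,0,0,0],[0,0,0,0,0,0,0],[0,0,0,0,0,0,0],[0,0,0,0,0,0,0],[0,0,0,0,0,0,0],[0,0,0,0,0,0,0],[0,0,0,0,0,0,0],[0,0,0,0,0,0,0]]
  ]
}}

```text
clock: 24.65
ee_pos: [0.6001, 0.0131, 0.2837]
ee_rot: [0.727, 0.687, 0.0, 0.002]
force: [-0.2, -0.4, -0.1]
gripper_width: 0.003
grasp_force: 0.0
```

```bash
python3 - <<'E'
from h import *
im=look()
# dark knob centroid / ram travel: compare with held & initial picture around ram gap
a=cv2.imread('pics/side0.png').astype(int)
for n,(x,y) in {"knob":(361.5,187)}.items(): print(n,im[182:192,357:367].mean(),a[182:192,357:367].mean())
g=[proj("side",[[*st(0,-y),.03]])[0].round().astype(int) for y in(.05,.056,.062,.07,.08)]
print([(tuple(u),im[u[1],u[0]].tolist(),a[u[1],u[0]].tolist()) for u in g])
E
```

```text
clk 24.65 tcp station [0.0006 0.0705] F [-0.2 -0.4 -0.1] cassette [381. 252.] [427. 293.] [array([ 580.3, -193.6]), array([92.5, 72.3]), np.float64(88.0)]
knob 52.943333333333335 53.71333333333333
[((np.int64(374), np.int64(249)), [210, 219, 219], [219, 224, 224]), ((np.int64(376), np.int64(251)), [68, 72, 77], [64, 68, 69]), ((np.int64(378), np.int64(252)), [54, 59, 64], [190, 193, 194]), ((np.int64(381), np.int64(254)), [247, 248, 248], [248, 248, 249]), ((np.int64(384), np.int64(256)), [171, 174, 175], [248, 249, 249])]
```

The cassette hasn't moved, the knob is upright, and the ram is within a few mm of drawn back. I'll wait a little longer, then hand in.

Emit:
{"fn": "jog_arm", "kwargs": {
  "motion": [
    [[0,0,0,0,0,0,0],[0,0,0,0,0,0,0],[0,0,0,0,0,0,0],[0,0,0,0,0,0,0],[0,0,0,0,0,0,0],[0,0,0,0,0,0,0],[0,0,0,0,0,0,0],[0,0,0,0,0,0,0]]
  ]
}}

```text
clock: 25.5
ee_pos: [0.6001, 0.0131, 0.2837]
ee_rot: [0.727, 0.687, 0.0, 0.002]
force: [-0.5, 0.2, 0.2]
gripper_width: 0.001
grasp_force: 0.0
```

Emit:
{"fn": "jog_arm", "kwargs": {
  "motion": [
    [[0,0,0,0,0,0,0],[0,0,0,0,0,0,0],[0,0,0,0,0,0,0],[0,0,0,0,0,0,0],[0,0,0,0,0,0,0],[0,0,0,0,0,0,0],[0,0,0,0,0,0,0],[0,0,0,0,0,0,0]]
  ]
}}

```text
clock: 26.3
ee_pos: [0.6001, 0.0131, 0.2837]
ee_rot: [0.727, 0.687, 0.0, 0.002]
force: [0.4, 0.1, -0.6]
gripper_width: 0.001
grasp_force: 0.0
```

Emit:
{"fn": "jog_arm", "kwargs": {
  "motion": [
    [[0,0,0,0,0,0,0],[0,0,0,0,0,0,0],[0,0,0,0,0,0,0],[0,0,0,0,0,0,0],[0,0,0,0,0,0,0],[0,0,0,0,0,0,0],[0,0,0,0,0,0,0],[0,0,0,0,0,0,0]]
  ]
}}

```text
clock: 27.1
ee_pos: [0.6001, 0.0131, 0.2837]
ee_rot: [0.727, 0.687, 0.0, 0.002]
force: [-0.3, -0.1, -0.2]
gripper_width: 0.0
grasp_force: 0.0
```

```bash
python3 - <<'E'
from h import *
im=look();a=cv2.imread('pics/side0.png').astype(int)
for y in(.05,.056,.062,.07):
    u=proj("side",[[*st(0,-y),.03]])[0].round().astype(int);print(im[u[1],u[0]],a[u[1],u[0]])
print(ctrl.close_job())
E
```

```text
clk 27.1 tcp station [0.0006 0.0705] F [-0.3 -0.1 -0.2] cassette [381. 252.] [427. 293.] [array([ 580.3, -193.6]), array([92.5, 72.3]), np.float64(88.0)]
[211 220 220] [219 224 224]
[59 63 69] [64 68 69]
[106 109 113] [190 193 194]
[247 248 248] [248 248 249]
the job is handed in; nothing more can be done
None
```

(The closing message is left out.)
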